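Seat the tube block on the shaker's locating pins, clamp it and start

TASK

The tube block on the shaker is riding on top of the locating pins: nudge it, without lifting it off, up against the fence and along it to the end stop until its holes drop over the pins and it sits flat on the deck. Then swing the clamp arm round until it lies across the end of the block, and only after that press the start button fully and let it go. Leave the jar, the microplate and the tip box where they are.

Things in the scene. Friction and masses are not known exactly. Their poses are not given: they have to be found in the camera images.
- shaker: White bench shaker, fixed, 250 (x) x 320 (y) mm, flat deck 85 mm above the bench. Origin: centre of its underside. z up, x from the control-panel side to the fence side, y to the left looking along x. A thin dark rectangle (98 x 152 mm) on the deck marks the block's place. Clamp post at x 0, y -110 mm, start button at x -100, y +115 mm.
- home (a point): Point on the deck surface above the shaker's origin, with the shaker's axes: the seated block's origin is here (1.5 mm play). Four fixed steel locating pins stand round it at x = +-24, y = +-38 mm: 7 mm high, 8 mm thick, tapering over the top 2.5 mm to a 5 mm flat.
- fence (a point): Middle of the fence's foot on its inner face, 49 mm to the shaker's +x of home, on the deck. The steel fence runs parallel to the shaker's y, 220 mm long, 14 mm high, 6 mm thick. A like end stop, 36 mm long, stands square to it: face at y -76 mm, x +6 to +42 mm from home. The seated block clears each face by about 1 mm.
- block: Loose aluminium block, 96 (x) x 150 (y) x 40 (z) mm, 0.35-0.7 kg. Origin: centre of its underside; axes parallel to the shaker's when seated. Four 11 mm holes, 8 mm deep, in the underside at x +-24, y +-38 mm. Dark wells on top; four fixed blue-capped tubes at x +-11, y 11 and 33 mm reach 59 mm above the underside. Slides at 1 to 5 N; over the pins it drops 7 mm and they stop it.
- block_top (a point): Centre of the block's flat top, 40 mm above its underside. At the start the block lies level on the pin tops, 7 mm above the deck, 4 to 12 mm away from its place to the shaker's -x, 16 to 28 mm to its +y, and turned by up to 6 degrees.
- clamp (a joint): Clamp arm's angle in rad about its upright post. 0: open, pointing to the shaker's -x; grows clockwise seen from above; 1.57: closed, pointing to +y across the block's -y end; stop at 1.65. Stays where left (about 1 N at the knob). Starts at 0 to 0.35. Steel arm 16 mm wide, 8 mm thick, underside 42.5 mm above the deck: clears a seated block by 2.5 mm, strikes one riding on the pins.
- clamp_knob (a point): Middle of the clamp's black upright knob (16 mm across, 24 mm tall, on the arm's top), 75 mm from the post's axis, 62.5 mm above the deck. It moves with the arm.
- start (a joint): Start button's travel: 0 up, 0.006 m fully pressed; springs back; about 5 N to press fully.
- start_top (a point): Centre of the top of the round white start button (28 mm across, in a grey housing) on the deck's front left corner; it is pressed straight down.
- reagent: White-capped jar, 60 mm wide, 110 mm tall, standing on the bench to the left of the shaker; leave alone. Origin: centre of its underside.
- microplate: White microplate, 86 x 128 x 14 mm, on the bench to the right of the shaker; leave alone. Origin: centre of its underside.
- tip_box: Grey pipette-tip box with clear lid, 72 x 112 x 65 mm, on the bench to the right of the shaker; leave alone. Origin: centre of its underside.

How it is judged (in metres and radians):
On the way, in this order (a step that is already met when the one before it is completed fails the run):
1. the block has dropped over the pins and sits flat on the deck (z of block in the frame of home below 0.002 m and horizontal distance between block and home below 0.004 m and angle between block's own z axis and vertical below 0.025 rad and angle between the x axis of block and the x axis of shaker, either way round below 0.06 rad), for 0.3 s.
2. the clamp arm lies across the seated block (all of step 1 and value of joint clamp above 1.35 rad), for 0.2 s.
3. the start button is pressed fully (all of step 2 and value of joint start above 0.0045 m), for 0.02 s.
At the end, for the whole second after the job is handed in: The block sits on the deck over all four pins (within 2 mm of the deck, 4 mm of its place, 0.06 rad of square, 0.025 rad of level) and is at rest, the clamp is at 1.35 rad or more, and the start button has been let go (below 1.5 mm) (all of step 2 and value of joint start below 0.0015 m and linear speed of block below 0.01 m/s); the robot touches nothing.
It fails at once if the block is lifted more than 16 mm off the deck (z of block in the frame of home above 0.016 m).
It fails at once if start is pressed before the clamp is closed over the block (value of joint start above 0.003 m and value of joint clamp below 1.3 rad).
It fails at once if the start button is pressed while the block is not seated (value of joint start above 0.003 m and z of block in the frame of home above 0.004 m).
It fails at once if the jar, microplate or tip box is moved by more than 20 mm (distance of any of reagent, microplate, tip_box from where it was at the start of the episode above 0.02 m).
It also fails if it takes over 58 s, if anything falls off the work surface, if the arm or the gripper's body presses on something with over 40 N, if the wrist force passes 120 N, or if a joint passes its speed limit or range.

ROBOT

A 7-joint arm with a two-finger parallel gripper is mounted at the origin on the work surface. World frame = base frame: x ahead of the robot, y to its left, z up, the work surface at z = 0. Lengths are in mm, angles in rad, forces in N, time in s.
With the tool pointing down it reaches from about 400 to 875 mm from the base axis. Payload 4.4 kg.
Tool frame: the origin (TCP) lies on the centre line of the jaws, within the pads' length; the fingertips stand 25 mm ahead of it and the grasp point (between the pads) lies 6 mm ahead of it; x points along the fingers, y is the direction in which the jaws open and shut, and the axes are right-handed (so a half turn about x gives the same grasp; the last joint's range is limited). The gripper opens to 85 mm and grips with 20 to 120 N. Pads are 22 mm wide; open, the fingers measure 114 mm over their backs; the gripper's body (76 mm by 85 mm) begins 54 mm behind the grasp point. The pads swing forward as they close: fully open they stand 13 mm farther back than shut.
Start: joints at [-0.066, 0.628, 0.038, 1.517, -0.027, 0.996, -0.02], TCP at [650.013, 0.026, 256.313] pointing down, gripper open.
Joint ranges: [-3.06, 3.06], [-0.37, 2.12], [-1.25, 1.32], [0.18, 2.47], [-1.1, 4.24], [0.23, 1.98], [-2.94, 2.94]. Speed limits (rad/s): [2.57, 2.57, 3.14, 3.14, 3.14, 3.14, 3.14].

INTERFACE

Orientations are given as [roll, pitch, yaw] about the fixed x, y, z axes, in that order (R = Rz(yaw) Ry(pitch) Rx(roll)).
In Python, from cell import * gives the robot as it stands. The module is installed in compiled form; this text tells all that it offers.
- The arm moves only by the tool jog_arm, never from a script. Its argument "series" is a list of rows, each a list of 3 entries, a list of its own where there are three numbers: the turn, a rotation vector about the tool's x, y, z in degrees, then the shift along the tool's x, y, z in mm, then the gripper's target within -1 to 1 (shut at 1, half-way at 0, fully open at -1). In form: [[[rx, ry, rz], [dx, dy, dz], hand], ...]. A call has 1 to 8 rows; each row shifts and turns the commanded pose from where the row before left it, along the tool's axes as they then stand; what a row does not reach is not made up. A row lasts 1/8 s, in which the tool goes at most 62.5 mm and 10.7 degrees, less where a joint would pass 70% of its speed; a pose out of reach is approached as far as the arm can. A call is refused whole if a number of a shift passes 62.5 or a number of a turn 10.7, either way. A call with a gripper value outside its range is refused whole. The fingers move at their own pace and stop on an object; the grip force is fixed at half the most. Time passes only in rows, so rows that do not move let the fingers close. It gives the time, the measured TCP pose, the force and the opening at its end, in the units of the state.
- read_state(): the state, without advancing time (a new reading comes with each control period).
- get_image(name): name is "scene" or "side" or "wrist"; returns a dict with "img" (480x640x3 uint8, red, green, blue), "range_z" (480x640 float32, mm along the optical axis (not along the pixel's ray), 0 where there is no reading), "fovy" (degrees; the focal length in pixels is half the picture's height over the tangent of half this angle, whatever the lens; pixels are square), "cx", "cy" (the principal point, pixels), "cam_to_world" (4x4, takes a point from camera to world coordinates). Camera axes: x right, y up, looking along -z (the intrinsics and any distortion apply to the point x, -y, -z); pixel columns grow to the right and rows downward; lengths in mm; the calibration is good to about 2 mm. A picture is of the moment at which its call begins.
- finish_job(): hands the job in, once; it reports no verdict.
The state is a dict: "clock": time; "qpos": joint angles; "qd": joint speeds; "tau": joint torques, N m; "eef_pos": TCP position; "tool_rot": TCP orientation; "force": force on the tool from outside, world axes, zero at the start; "torque": the same for the moment, N m; "width": finger opening in mm.
Only numpy, scipy, OpenCV 4.12 (cv2) and the standard library are available. Lean on these libraries where they do the work, as an engineer would, in place of code of your own. Each camera call takes 0.05 s, during which the arm holds its last target. There are 200 camera calls.

## Working session

There is one attempt and no reset: what is moved stays moved. The work goes in short steps, Python scripts to look and compute and a tool call to move; the robot and the scene stay as the last step left them, time stands still between calls to the robot, and variables do not carry over. Pictures are saved under pics/ and viewed, about 8 in all and at most 12, crops included, and the job is handed in when it is done.

Besides the shell and the picture viewer there is one more tool, called after "Request:" as name([rows], argument=value, ...), one row to a line, values as JSON. jog_arm: Moves the arm, as the interface text tells. Its arguments: {"type":"object","properties":{"series":{"type":"array"}},"required":["series"]}

```bash
mkdir -p pics; cat > h.py <<'E'
from cell import *
import numpy as np, cv2
def save(n,f,crop=None):
    d=get_image(n); im=d["img"][:,:,::-1]
    if crop: im=im[crop[1]:crop[3],crop[0]:crop[2]]; im=cv2.resize(im,None,fx=min(800/im.shape[1],600/im.shape[0]),fy=min(800/im.shape[1],600/im.shape[0]))
    cv2.imwrite("pics/"+f,im); return d
def ray(d,u,v):
    f=240/np.tan(np.radians(d["fovy"])/2); T=np.array(d["cam_to_world"])
    return T[:3,3],T[:3,:3]@np.array([(u-d["cx"])/f,-(v-d["cy"])/f,-1])
def onz(d,u,v,z):
    o,r=ray(d,u,v); return o+r*(z-o[2])/r[2]
def cloud(d):
    f=240/np.tan(np.radians(d["fovy"])/2); T=np.array(d["cam_to_world"]); Z=d["range_z"]
    v,u=np.mgrid[:480,:640]
    P=np.stack([(u-d["cx"])/f*Z,-(v-d["cy"])/f*Z,-Z],-1)@T[:3,:3].T+T[:3,3]
    P[Z==0]=np.nan; return P
E
python3 - <<'E'
from h import *
import pickle
D={}
for n in("scene","side","wrist"):
    D[n]=save(n,n+"0.png"); d=D[n]; print(n,d["fovy"],d["cx"],d["cy"],np.round(d["cam_to_world"],2).tolist(),[k for k in d])
pickle.dump(D,open("d0.pkl","wb"))
print(read_state())
ims=[cv2.imread(f"pics/{n}0.png") for n in("scene","wrist")]
E
```

```text
scene 48.38926330603088 317.7576492098841 233.20764904934936 [[0.44, -0.69, 0.58, 1213.67], [0.9, 0.34, -0.27, -266.47], [-0.01, 0.64, 0.77, 950.58], [0.0, 0.0, 0.0, 1.0]] ['img', 'range_z', 'fovy', 'cx', 'cy', 'cam_to_world']
side 54.41358259362036 319.5753181909306 238.38253198165802 [[-0.96, 0.23, -0.15, 482.47], [-0.27, -0.76, 0.59, 478.82], [0.02, 0.61, 0.79, 699.35], [0.0, 0.0, 0.0, 1.0]] ['img', 'range_z', 'fovy', 'cx', 'cy', 'cam_to_world']
wrist 60.30507578215117 313.7395781628182 239.50337833823488 [[1.0, -0.0, 0.0, 649.23], [0.0, 0.95, 0.31, 79.54], [-0.0, -0.31, 0.95, 372.88], [0.0, 0.0, 0.0, 1.0]] ['img', 'range_z', 'fovy', 'cx', 'cy', 'cam_to_world']
{'clock': 0.15, 'qpos': array([-0.06582945,  0.62912575,  0.03841471,  1.51814874, -0.02700481,
        0.99629111, -0.01996736]), 'qd': array([-0.00090821, -0.00402556,  0.0001759 , -0.00346428,  0.00156184,
        0.00017049,  0.00124174]), 'tau': array([ 2.19518879e-03, -5.63800478e+01,  1.22790758e+00, -1.93650573e+01,
        1.11919764e-02,  7.40401709e-03, -1.44664841e-05]), 'eef_pos': array([6.49558642e+02, 7.24234355e-02, 2.55601478e+02]), 'tool_rot': array([-1.58258138,  1.56933965,  3.12989409]), 'force': array([-0.44680867,  0.52934602,  0.5845941 ]), 'torque': array([-7.09039219e-02, -6.75495395e-02,  3.97819644e-05]), 'width': 85.67432958115675}
```

View pics/scene0.png

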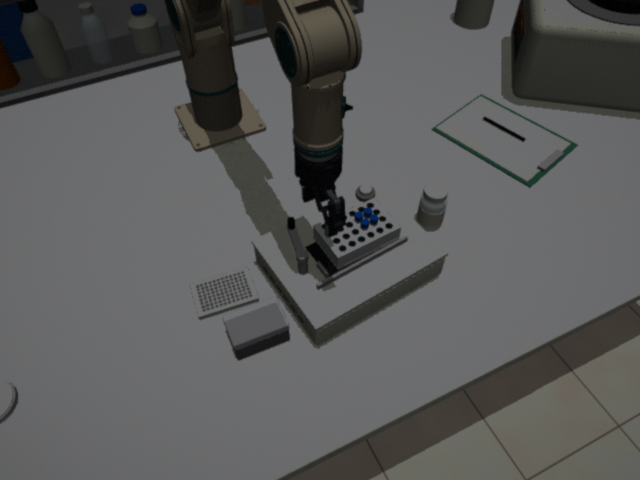

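View pics/wrist0.png

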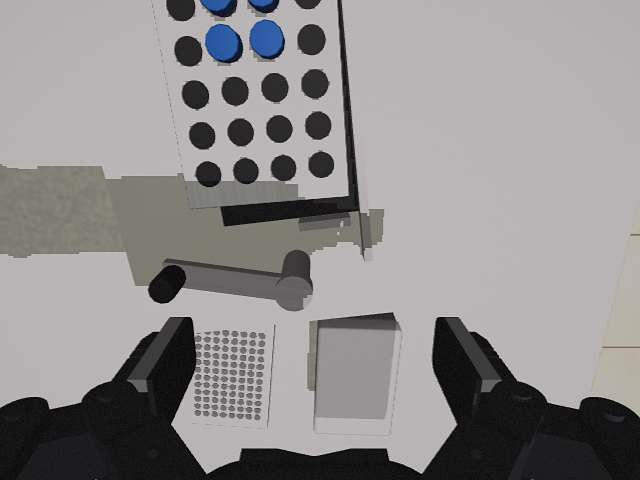

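The scene shows the shaker with the block in the middle, the clamp at (297,245) and the jar at (432,205). The wrist view shows the wells, with tubes at (223,42) and (266,38), the clamp post at (295,290), its knob at (165,285) and the fence running along the right side down to (368,255).

View pics/side0.png

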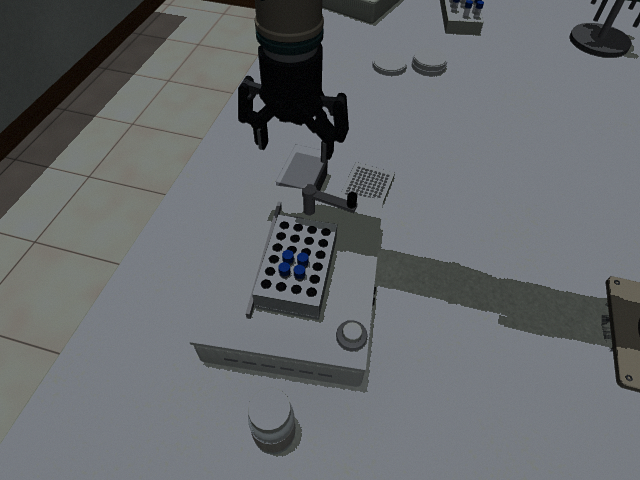

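```bash
python3 - <<'E'
from h import *
import pickle
from scipy.spatial.transform import Rotation as R
D=pickle.load(open("d0.pkl","rb")); d=D["wrist"]
print("tool\n",np.round(R.from_euler('xyz',read_state()["tool_rot"]).as_matrix(),3))
g=d["img"].max(2); P=cloud(d)
m=((g<70)).astype(np.uint8)
n,l,s,c=cv2.connectedComponentsWithStats(m)
W=[]
for i in range(1,n):
    if 250<s[i,4]<1200 and c[i][1]<200:
        p=onz(d,*c[i],132); W.append(p[:2]); print("dark",c[i].round(),s[i,4],p.round(1),np.nanmedian(P[l==i],0).round(1))
b=d["img"].astype(int); bm=((b[...,2]>b[...,0]+60)).astype(np.uint8)
n,l,s,c=cv2.connectedComponentsWithStats(bm)
for i in range(1,n):
    if s[i,4]>200: print("blue",c[i].round(),s[i],np.nanmedian(P[l==i],0).round(1))
for u,v in [(165,285),(172,270),(295,290),(362,215),(358,180),(368,255),(320,220),(200,250),(40,200),(100,60),(295,260)]: print(u,v,P[v,u].round(1),b[v,u])
sP=cloud(D["side"]); sc=cloud(D["scene"])
for nm,Q in(("wrist",P),("side",sP),("scene",sc)):
    k=(Q[...,2]>80)&(Q[...,2]<90)&(Q[...,0]>400)&(Q[...,0]<900)
    print(nm,k.sum(),np.nanmedian(Q[k],0), cv2.minAreaRect(Q[k][:,:2].astype(np.float32)))
E
```

```text
tool
 [[-0.001  1.     0.   ]
 [ 0.     0.    -1.   ]
 [-1.    -0.001 -0.   ]]
dark [181.   9.] 498 [579.7 127.  132. ] [579.8 127.1 132.3]
dark [311.  39.] 659 [647.3 112.6 132. ] [647.3 112.6 132.3]
dark [188.  51.] 650 [581.5 107.1 132. ] [581.6 107.  132.2]
dark [314.  83.] 599 [649.1  90.7 132. ] [649.4  90.9 132.3]
dark [275.  87.] 600 [627.2  88.9 132. ] [627.3  88.9 132.3]
dark [235.  91.] 590 [605.3  87.  132. ] [605.3  86.8 132.3]
dark [195.  94.] 594 [583.4  85.1 132. ] [583.5  85.2 132.3]
dark [318. 125.] 545 [651.   68.8 132. ] [651.1  68.8 132.2]
dark [279. 129.] 545 [629.1  66.9 132. ] [629.1  66.7 132.3]
dark [240. 132.] 543 [607.2  65.  132. ] [607.3  65.  132.2]
dark [202. 135.] 542 [585.3  63.2 132. ] [585.3  63.3 132.3]
dark [321. 164.] 510 [652.9  46.8 132. ] [652.9  46.9 132.3]
dark [283. 168.] 506 [631.   44.9 132. ] [630.9  44.9 132.2]
dark [246. 171.] 500 [609.1  43.  132. ] [609.1  43.  132.2]
dark [208. 174.] 507 [587.1  41.2 132. ] [587.1  41.3 132.3]
blue [215.   4.] [200   0  31  11 244] [601.7 125.5 150.7]
blue [266.  38.] [250  20  34  37 955] [625.5 1
[... 278 characters left out ...]
 255 [686.9 -20.9  99.7] [175 168 169]
320 220 [653.    4.1  97.8] [70 66 67]
200 250 [564.7 -22.3  85.6] [126 125 114]
40 200 [396.5  -3.8   0.6] [123 121 113]
100 60 [511.4 106.9  85.3] [184 180 181]
295 260 [635.8 -22.  106.8] [63 61 62]
wrist 72397 [661.39003147  27.45101887  84.77496778] ((627.2213745117188, 36.76537322998047), (251.65623474121094, 239.77671813964844), 6.6997199058532715)
side 19006 [610.67240992 129.09713465  84.82386439] ((595.55908203125, -286.11572265625), (1255.2813720703125, 304.33734130859375), 85.92594909667969)
scene 10068 [673.27116526  30.83550725  84.12763892] ((576.1828002929688, 465.941162109375), (254.9866943359375, 1106.9888916015625), 6.719517707824707)
```

The side view shows the block, the start button at (351,333), the jar at (271,418) and the clamp knob at (352,200).

```bash
python3 - <<'E'
from h import *
import pickle
D=pickle.load(open("d0.pkl","rb"))
C={n:cloud(D[n]) for n in D}
def sel(n,x0,x1,y0,y1,z0,z1):
    Q=C[n]; k=(Q[...,0]>x0)&(Q[...,0]<x1)&(Q[...,1]>y0)&(Q[...,1]<y1)&(Q[...,2]>z0)&(Q[...,2]<z1); return Q[k]
for n in C:
    f=sel(n,640,710,-60,220,97,101)
    if len(f)>20:
        r=cv2.minAreaRect(f[:,:2].astype(np.float32)); l=cv2.fitLine(f[:,:2].astype(np.float32),cv2.DIST_L2,0,.01,.01).ravel()
        print(n,"fence",len(f),r,l.round(3),f[:,1].min(),f[:,1].max())
    p=sel(n,615,665,-60,0,137,142)
    if len(p)>10: print(n,"post",len(p),p[:,2].mean(),cv2.minEnclosingCircle(p[:,:2].astype(np.float32)))
    kn=sel(n,540,600,-60,40,156,163)
    if len(kn)>10: print(n,"knob",len(kn),cv2.minEnclosingCircle(kn[:,:2].astype(np.float32)),kn[:,2].mean())
    s=sel(n,460,570,130,230,88,140)
    if len(s)>10:
        zt=np.percentile(s[:,2],97); t=s[s[:,2]>zt-2.5]; print(n,"button",len(s),zt,len(t),cv2.minEnclosingCircle(t[:,:2].astype(np.float32)),np.percentile(s[:,2],[5,25,50,75,95]).round(1), s[:,:2].min(0),s[:,:2].max(0))
    a=sel(n,500,780,-110,260,82,88); r=cv2.minAreaRect(a[:,:2].astype(np.float32)); print(n,"deck",r)
    j=sel(n,450,760,240,400,20,130)
    if len(j)>10: print("jar",np.median(j,0),j.min(0),j.max(0))
B=np.array([[652.9,46.8],[631,44.9],[609.1,43],[587.1,41.2],[651,68.8],[629.1,66.9],[607.2,65],[585.3,63.2],[649.1,90.7],[627.2,88.9],[605.3,87],[583.4,85.1]])
L=np.array([[x,y] for y in(-55,-33,-11) for x in(33,11,-11,-33)],float)
A=np.c_[L,np.ones(12)]; X=np.linalg.lstsq(A,B,rcond=None)[0]; print("block",X.round(3), np.degrees(np.arctan2(X[0,1],X[0,0])))
E
```

```text
scene fence 351 ((662.3436889648438, 76.27717590332031), (48.40320587158203, 229.69850158691406), 1.6664559841156006) [ 5.7000e-02 -9.9800e-01  6.6982e+02  7.5014e+01] -39.17596387562432 191.21559223905206
scene post 90 138.8820703867115 ((631.8198852539062, -33.5614013671875), 17.141035079956055)
scene knob 41 ((562.9091186523438, -21.281173706054688), 8.728708267211914) 158.2330444184414
scene button 309 131.9501770884684 41 ((567.9715576171875, 149.2746124267578), 18.241552352905273) [ 92.1  95.8  99.9 106.2 131.5] [489.35267398 130.19144015] [569.79867607 200.34789449]
scene deck ((623.040283203125, 76.24736785888672), (253.13705444335938, 321.9635009765625), 6.748389720916748)
jar [601.41462891 296.25405389  82.88945673] [557.40542064 240.01941655  20.00190484] [729.87097133 338.84893577 113.37715946]
side fence 351 ((658.4495849609375, 83.97882080078125), (47.740234375, 218.73910522460938), 3.583469867706299) [ 1.00000e-01 -9.95000e-01  6.72154e+02  8.27660e+01] -26.498506129859436 193.69756601056298
side post 133 139.07527186692136 ((633.35693359375, -30.626474380493164), 13.8
[... 627 characters left out ...]
4462127685547) [ 2.50000e-02 -1.00000e+00  6.73381e+02  5.41540e+01] -29.467682616253583 138.38585201468572
wrist post 1104 139.18199046474874 ((635.4644775390625, -31.887405395507812), 12.421418190002441)
wrist knob 580 ((561.717529296875, -20.858623504638672), 8.165868759155273) 158.87312586417045
wrist button 30 132.75557357716292 30 ((567.0595703125, 130.9029541015625), 2.756251335144043) [130.7 131.4 131.7 132.1 132.7] [564.32417005 130.05786501] [569.79503083 131.26771519]
wrist deck ((627.6368408203125, 35.98316192626953), (251.1891632080078, 238.23118591308594), 6.636374473571777)
block [[ 9.9600e-01  8.5000e-02]
 [-8.6000e-02  9.9900e-01]
 [ 6.1531e+02  9.8921e+01]] 4.87832397702387
```

Request:
jog_arm([
  [[-6.75, 0, 0], [0, 0, 0], 1],
  [[0, 0, 0], [0, -28, -25], 1],
  [[0, 0, 0], [0, -28, -25], 1],
  [[0, 0, 0], [0, -28, -26], 1],
  [[0, 0, 0], [0, -29, -26], 1],
  [[0, 0, 0], [40, 0, 0], 1],
  [[0, 0, 0], [40, 0, 0], 1],
  [[0, 0, 0], [0, 0, 0], 1],
])

```text
clock: 1.15
eef_pos: [523.6, 87.7, 174.0]
tool_rot: [-1.481, 1.564, -2.934]
force: [0.2, -0.2, 0.7]
width: -0.1
```

```bash
cat >> h.py <<'E'
from scipy.spatial.transform import Rotation as R
HOME=np.array([622.6,77.3]); YAW=np.radians(6.75)
def sh(p):
    c,s=np.cos(YAW),np.sin(YAW); d=np.asarray(p)[...,:2]-HOME
    return np.stack([c*d[...,0]+s*d[...,1],-s*d[...,0]+c*d[...,1]],-1)
def st():
    s=read_state(); f=s["force"]; print("t",round(s["clock"],2),"sh",sh(s["eef_pos"]).round(1),"z",s["eef_pos"][2].round(1),"F_sh",(sh(f[:2]+HOME)).round(1),f[2].round(1),"w",round(s["width"],1)); print("tool",R.from_euler('xyz',s["tool_rot"]).as_matrix().round(3).tolist())
E
python3 -c "
from h import *
st(); save('wrist','w1.png'); st()"
```

```text
t 1.15 sh [-97.1  21.9] z 174.0 F_sh [ 0.2 -0.2] 0.7 w -0.1
tool [[-0.006, 0.993, 0.118], [-0.001, 0.118, -0.993], [-1.0, -0.007, 0.001]]
t 1.2 sh [-95.5  22. ] z 175.7 F_sh [-0.4 -0.3] 0.8 w -0.2
tool [[-0.003, 0.993, 0.118], [-0.001, 0.118, -0.993], [-1.0, -0.003, 0.0]]
```

View pics/w1.png

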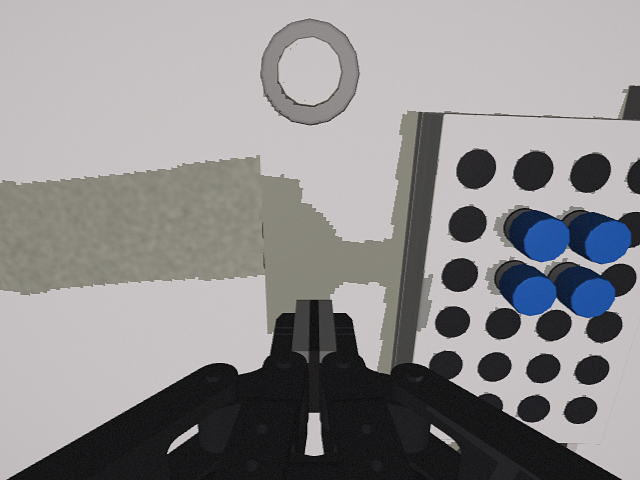

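The wrist view shows the shut fingers at (315,330), left of the block's -x face (410,240), and the start button at (310,72). I'll check finger widths by height and the button position.

```bash
python3 - <<'E'
from h import *
d=get_image("wrist"); P=cloud(d); s=read_state(); t=s["eef_pos"]
Q=P.reshape(-1,3); S=sh(Q); g=d["img"].reshape(-1,3).max(1)
k=(g<60)&(np.hypot(*(S-sh(t)).T)<80)&(Q[:,2]>t[2]-40)&(Q[:,2]>140)
r=S-sh(t)
for a in range(-30,60,6):
    m=k&(Q[:,2]-t[2]>a)&(Q[:,2]-t[2]<a+6)
    if m.sum()>5: print(a,m.sum(),r[m].min(0).round(1),r[m].max(0).round(1))
m=(np.hypot(*(S-[-100,115]).T)<30)&(Q[:,2]>88)
print(np.percentile(Q[m,2],[5,50,95]))
t2=m&(Q[:,2]>105); print(t2.sum(), cv2.minEnclosingCircle(S[t2].astype(np.float32)))
t2=m; print(t2.sum(), cv2.minEnclosingCircle(S[t2].astype(np.float32)))
st()
E
```

```text
-30 154 [70.1  7.3] [74.8 35.8]
-24 155 [-13.6   5.9] [10.5 11.5]
-18 368 [-15.2   6. ] [11.8 11.7]
-12 433 [-15.    5.7] [11.8 11.4]
-6 484 [-14.9   6.1] [11.9 11.7]
0 476 [-15.   6.] [12.  11.5]
6 726 [-14.6 -11.2] [11.7 11.9]
12 925 [-28.4  -8.6] [25.8 14.2]
18 3284 [-34.5 -11.9] [32.5 14.5]
24 6318 [-40.  -11.4] [36.7 14.6]
30 7161 [-44.4 -10.8] [42.2 13.3]
36 5438 [-49.7  -9.6] [47.5 18.1]
42 8482 [-54.7  -2.7] [51.6 18.3]
48 9522 [-58.7   3.5] [56.9 18.6]
54 5270 [-60.1  10. ] [57.  18.4]
[ 95.70889768  97.62553333 107.51731791]
3331 ((-100.20511627197266, 114.62340545654297), 13.676735877990723)
7974 ((-100.24285888671875, 114.82474517822266), 22.01433753967285)
t 1.25 sh [-94.4  22. ] z 176.9 F_sh [0.3 0.2] 0.6 w 0.1
tool [[0.0, 0.993, 0.117], [0.0, 0.117, -0.993], [-1.0, 0.0, -0.0]]
```

Request:
jog_arm([
  [[0, 0, 0], [23, 0, 0], 1],
  [[0, 0, 0], [23, 0, 0], 1],
  [[0, 0, 0], [0, 12, 0], 1],
  [[0, 0, 0], [0, 10, 0], 1],
  [[0, 0, 0], [0, 3, 0], 1],
  [[0, 0, 0], [0, 2, 0], 1],
  [[0, 0, 0], [0, 2, 0], 1],
  [[0, 0, 0], [0, 1, 0], 1],
])

```text
clock: 2.25
eef_pos: [554.5, 91.4, 130.3]
tool_rot: [-1.555, 1.568, -3.008]
force: [-3.7, 0.3, 3.3]
width: -0.4
```

```bash
python3 -c "
from h import *
st()"
```

```text
t 2.25 sh [-66.  22.] z 130.3 F_sh [-3.7  0.7] 3.3 w -0.4
tool [[-0.002, 0.993, 0.118], [-0.0, 0.118, -0.993], [-1.0, -0.002, 0.0]]
```

Request:
jog_arm([
  [[0, 0, 0], [0, 1.5, 0], 1],
  [[0, 0, 0], [0, 1.5, 0], 1],
  [[0, 0, 0], [0, 1, 0], 1],
  [[0, 0, 0], [0, 0, 0], 1],
])

```text
clock: 2.75
eef_pos: [557.2, 91.9, 130.1]
tool_rot: [-1.572, 1.566, -3.025]
force: [-5.9, 0.5, 4.9]
width: 0.2
```

```bash
cat >> h.py <<'E'
def block():
    d=get_image("wrist"); P=cloud(d); Q=P.reshape(-1,3); S=sh(Q)
    g=d["img"].max(2); n,l,s,c=cv2.connectedComponentsWithStats((g<70).astype(np.uint8))
    zt=None; out=[]
    k=(np.abs(S[:,0])<40)&(np.abs(S[:,1])<80)&(Q[:,2]>118)&(Q[:,2]<136)&(g.ravel()>120)
    zt=np.median(Q[k,2]); print("top z",zt.round(2), np.percentile(Q[k,2],[10,90]).round(1))
    for i in range(1,n):
        x,y,w,h,a=s[i]
        if 200<a<2200 and x>0 and y>0 and x+w<640 and y+h<480 and a>.68*w*h and .6<w/h<1.6:
            p=sh(onz(d,*c[i],zt)); 
            if abs(p[0])<55 and abs(p[1])<95: out.append(p)
    out=np.array(out)
    best=None
    X=np.array([0,0,0.])
    for oy in (0,10,20):
      for ox in (-4,0):
        x=np.array([ox,oy,0.])
        for _ in range(10):
            c_,s_=np.cos(x[2]),np.sin(x[2]); Rm=np.array([[c_,-s_],[s_,c_]])
            q=(out-x[:2])@Rm; lx=np.clip(np.round((q[:,0]-11)/22)*22+11,-33,33); ly=np.clip(np.round((q[:,1]-11)/22)*22+11,-55,55)
            L=np.c_[lx,ly]; A=np.c_[-L[:,1],L[:,0]]
            r=out-(L@Rm.T+x[:2]); ok=np.hypot(*r.T)<8
            if ok.sum()<4: break
            Lw=L[ok]@Rm.T; J=np.zeros((2*ok.sum(),3)); J[0::2,0]=1;J[1::2,1]=1;J[0::2,2]=-Lw[:,1];J[1::2,2]=Lw[:,0]
            x=x+np.linalg.lstsq(J,r[ok].ravel(),rcond=None)[0]
        e=np.median(np.hypot(*r.T)); print("  fit",x[:2].round(1),"deg",np.degrees(x[2]).round(2),"res",e.round(2),ok.sum(),len(out))
E
python3 -c "
from h import *
st(); block()"
```

```text
t 2.75 sh [-63.2  22.2] z 130.1 F_sh [-5.8  1.2] 4.9 w 0.2
tool [[-0.005, 0.993, 0.118], [-0.001, 0.118, -0.993], [-1.0, -0.005, -0.0]]
top z 131.61 [130.9 132.3]
  fit [-4.  0.] deg 0.0 res 21.94 2 5
  fit [0. 0.] deg 0.0 res 21.48 2 5
  fit [-4. 10.] deg 0.0 res 12.32 0 5
  fit [ 0. 10.] deg 0.0 res 11.49 0 5
  fit [-1.9 21.9] deg -2.37 res 0.05 5 5
  fit [-1.9 21.9] deg -2.37 res 0.05 5 5
```

Request:
jog_arm([
  [[0, 0, 0], [0, 1.5, 0], 1],
  [[0, 0, 0], [0, 1.5, 0], 1],
  [[0, 0, 0], [0, 1, 0], 1],
  [[0, 0, 0], [0, 0, 0], 1],
])

```text
clock: 3.3
eef_pos: [558.3, 91.2, 129.9]
tool_rot: [-1.469, 1.56, -2.922]
force: [-12.5, -2.7, 9.6]
width: 0.6
```

```bash
python3 -c "
from h import *
st(); block()"
```

```text
t 3.3 sh [-62.2  21.4] z 129.9 F_sh [-12.8  -1.3] 9.6 w 0.6
tool [[-0.011, 0.993, 0.117], [-0.002, 0.117, -0.993], [-1.0, -0.011, 0.001]]
top z 131.55 [130.8 132.3]
  fit [-4.  0.] deg 0.0 res 21.72 2 5
  fit [0. 0.] deg 0.0 res 21.21 2 5
  fit [-4. 10.] deg 0.0 res 12.15 0 5
  fit [ 0. 10.] deg 0.0 res 11.22 0 5
  fit [-1.1 21.5] deg -1.76 res 0.03 5 5
  fit [-1.1 21.5] deg -1.76 res 0.03 5 5
```

Request:
jog_arm([
  [[0, 0, 0], [0, -12, 0], 1],
  [[0, 0, 0], [0, 0, 20], 1],
  [[0, 0, 0], [0, 0, 20], 1],
  [[0, 0, 0], [0, 6, 0], 1],
  [[0, 0, 0], [0, 2, 0], 1],
  [[0, 0, 0], [0, 2, 0], 1],
  [[0, 0, 0], [0, 1.5, 0], 1],
  [[0, 0, 0], [0, 0, 0], 1],
])

```text
clock: 4.35
eef_pos: [565.2, 52.9, 129.9]
tool_rot: [-1.545, 1.565, -2.997]
force: [-6.5, -2.9, 3.7]
width: 0.1
```

```bash
python3 -c "
from h import *
st(); block()" | grep -v "res [12]"
```

```text
t 4.35 sh [-59.9 -17.5] z 129.9 F_sh [-6.8 -2.2] 3.7 w 0.1
tool [[-0.006, 0.993, 0.118], [-0.001, 0.118, -0.993], [-1.0, -0.006, 0.0]]
top z 131.64 [130.9 132.4]
  fit [1.4 0.9] deg 0.15 res 0.06 9 9
  fit [1.4 0.9] deg 0.15 res 0.06 9 9
  fit [ 0. 10.] deg 0.0 res 9.18 0 9
  fit [ 1.3 22.9] deg 0.15 res 0.06 9 9
  fit [ 1.3 22.9] deg 0.15 res 0.06 9 9
```

Request:
jog_arm([
  [[0, 0, 0], [0, -8, 0], 1],
  [[0, 0, 0], [-40, 0, 0], 1],
  [[0, 0, 0], [-30, 0, 0], 1],
  [[0, 0, 0], [0, 20, -34], 1],
  [[0, 0, 0], [0, 20, -34], 1],
  [[0, 0, 0], [0, 22, -34], 1],
  [[0, 0, 0], [0, 22, -34], 1],
  [[0, 0, 0], [0, 0, 0], 1],
])

```text
clock: 5.4
eef_pos: [627.8, 203.0, 200.2]
tool_rot: [2.54, 1.565, 1.093]
force: [-0.2, -0.1, -0.7]
width: -0.0
```

```bash
python3 -c "
from h import *
st()"
```

```text
t 5.4 sh [ 20.  124.2] z 200.2 F_sh [-0.2 -0.1] -0.7 w -0.0
tool [[0.002, 0.992, 0.124], [0.005, 0.124, -0.992], [-1.0, 0.003, -0.004]]
```

Request:
jog_arm([
  [[0, 0, 0], [35, 0, 0], 1],
  [[0, 0, 0], [35, 0, 0], 1],
  [[0, 0, 0], [0, 0, 0], 1],
  [[0, 0, 0], [0, 0, 6], 1],
  [[0, 0, 0], [0, 0, 3], 1],
  [[0, 0, 0], [0, 0, 3], 1],
  [[0, 0, 0], [0, 0, 0], 1],
])

```text
clock: 6.28
eef_pos: [629.6, 186.3, 131.8]
tool_rot: [2.18, 1.567, 0.727]
force: [0.9, 3.9, 3.3]
width: 0.0
```

```bash
python3 -c "
from h import *
st()"
```

```text
t 6.28 sh [ 19.8 107.4] z 131.8 F_sh [1.3 3.7] 3.3 w 0.0
tool [[0.003, 0.993, 0.118], [0.003, 0.118, -0.993], [-1.0, 0.003, -0.002]]
```

Request:
jog_arm([
  [[0, 0, 0], [0, 0, 3], 1],
  [[0, 0, 0], [0, 0, 3], 1],
  [[0, 0, 0], [0, 0, 3], 1],
  [[0, 0, 0], [0, 0, 3], 1],
  [[0, 0, 0], [0, 0, 3], 1],
  [[0, 0, 0], [0, 0, 2], 1],
  [[0, 0, 0], [0, 0, 0], 1],
])

```text
clock: 7.15
eef_pos: [631.4, 169.3, 131.2]
tool_rot: [2.188, 1.568, 0.736]
force: [0.7, 4.8, 3.3]
width: 0.3
```

```bash
python3 -c "
from h import *
st(); save('wrist','w2.png'); block()" | grep -v "res [12]"
```

```text
t 7.15 sh [19.5 90.3] z 131.2 F_sh [1.3 4.6] 3.3 w 0.3
tool [[0.002, 0.993, 0.118], [0.002, 0.118, -0.993], [-1.0, 0.002, -0.002]]
top z 131.25 [130.6 131.9]Traceback (most recent call last):
  File "<string>", line 3, in <module>
    st(); save('wrist','w2.png'); block()
                                  ~~~~~^^
  File "h.py", line 43, in block
    q=(out-x[:2])@Rm; lx=np.clip(np.round((q[:,0]-11)/22)*22+11,-33,33); ly=np.clip(np.round((q[:,1]-11)/22)*22+11,-55,55)
       ~~~^~~~~~
ValueError: operands could not be broadcast together with shapes (0,) (2,)
```

View pics/w2.png

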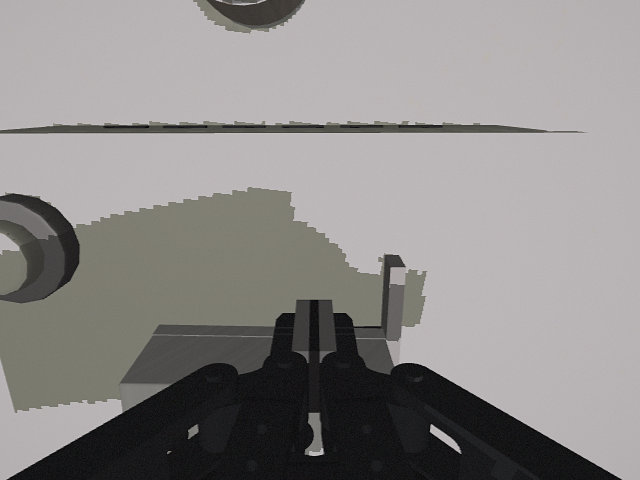

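The wrist view shows the fingers (315,330) against the block's +y face, beside the fence end (395,280). The wells are hidden, so I'll continue and check with the side camera's depth.

Request:
jog_arm([
  [[0, 0, 0], [0, 0, 1.5], 1],
  [[0, 0, 0], [0, 0, 1.5], 1],
  [[0, 0, 0], [0, 0, 1.5], 1],
  [[0, 0, 0], [0, 0, 1], 1],
  [[0, 0, 0], [0, 0, 0], 1],
])

```text
clock: 7.88
eef_pos: [630.7, 163.5, 130.0]
tool_rot: [-2.587, 1.569, 2.244]
force: [0.2, 4.9, -0.2]
width: -0.1
```

```bash
cat >> h.py <<'E'
def top(n):
    d=get_image(n); Q=cloud(d).reshape(-1,3); S=sh(Q); g=d["img"].reshape(-1,3).max(1)
    k=(np.abs(S[:,0])<42)&(S[:,1]>-66)&(S[:,1]<85)&(Q[:,2]>118)&(Q[:,2]<136)&(g>100)
    print(n,"top z",np.median(Q[k,2]).round(2),k.sum(),"y",np.percentile(S[k,1],[1,99]).round(1))
    c=np.linalg.lstsq(np.c_[S[k],np.ones(k.sum())],Q[k,2],rcond=None)[0]; print("  plane",c.round(4))
E
python3 -c "
from h import *
st(); top('side'); top('scene')"
```

```text
t 7.88 sh [18.2 84.6] z 130.0 F_sh [0.8 4.9] -0.2 w -0.1
tool [[-0.001, 0.993, 0.118], [0.001, 0.118, -0.993], [-1.0, -0.001, -0.001]]
side top z 124.82 648 y [-65.4  25.3]
  plane [-1.300000e-03  2.900000e-03  1.248376e+02]
scene top z 124.01 669 y [-65.6  60.9]
  plane [-2.900000e-03  1.200000e-03  1.241059e+02]
```

The block top is now at z≈124.8 mm and level, so it has dropped 7 mm and is seated. Next I back off and go round behind the clamp knob.

Request:
jog_arm([
  [[0, 0, 0], [0, 0, -12], 1],
  [[0, 0, 0], [-40, 0, 0], 1],
  [[0, 0, 0], [-35, 0, 0], 1],
  [[0, 0, 0], [0, -20, 40], 1],
  [[0, 0, 0], [0, -20, 44], 1],
  [[0, 0, 0], [0, -20, 44], 1],
  [[0, 0, 0], [0, -20, 44], 1],
  [[0, 0, 0], [0, -19, 44], 1],
])

```text
clock: 8.98
eef_pos: [555.8, -54.1, 205.2]
tool_rot: [-0.708, 1.569, -2.161]
force: [0.4, -0.9, 0.3]
width: -0.4
```

Request:
jog_arm([
  [[7.6, 0, 0], [0, 0, 0], 1],
  [[7.6, 0, 0], [0, 0, 0], 1],
  [[0, 0, 0], [0, 0, 0], 1],
])

```text
clock: 9.35
eef_pos: [556.5, -52.5, 205.1]
tool_rot: [-0.489, 1.569, -2.207]
force: [-0.0, 0.3, 0.6]
width: 0.1
```

```bash
python3 -c "
from h import *
st(); save('wrist','w3.png'); top('side')
d=get_image('side'); P=cloud(d); Q=P.reshape(-1,3); S=sh(Q)
k=(np.hypot(*(S-[-72,-90]).T)<25)&(Q[:,2]>156)&(Q[:,2]<162); print(k.sum(), cv2.minEnclosingCircle(S[k].astype(np.float32)))
"
```

```text
t 9.35 sh [ -80.9 -121.1] z 205.1 F_sh [0.  0.3] 0.6 w 0.1
tool [[-0.001, 0.989, -0.146], [-0.001, -0.146, -0.989], [-1.0, -0.001, 0.002]]
side top z 124.83 2114 y [-65.3  74.4]
  plane [1.20000e-03 1.30000e-03 1.24819e+02]
64 ((-72.74980163574219, -88.9079360961914), 8.074466705322266)
```

View pics/w3.png

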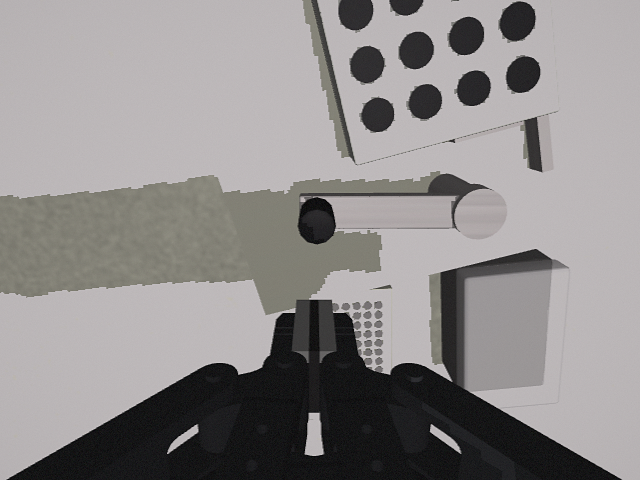

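The wrist view shows the fingers (315,330) right behind the knob (317,220), with the arm running to the post (480,213) and the block clear.

Request:
jog_arm([
  [[0, 0, 0], [34, 0, 0], 1],
  [[0, 0, 0], [0, 0, -11], 1],
  [[0, 0, 0], [0, -2.2, -10.6], 1],
  [[8, 0, 0], [0, 0, 0], 1],
  [[0, 0, 0], [0, -2.2, -10.6], 1],
  [[8, 0, 0], [0, 0, 0], 1],
  [[0, 0, 0], [0, -2.2, -10.6], 1],
  [[8, 0, 0], [0, 0, 0], 1],
])

```text
clock: 10.5
eef_pos: [561.8, -6.1, 171.8]
tool_rot: [-3.114, 1.569, 1.035]
force: [0.5, 0.2, 0.5]
width: -0.0
```

```bash
cat >> h.py <<'E'
def tcpolar():
    r=sh(read_state()["eef_pos"])-[0,-110]; print("theta",np.degrees(np.arctan2(r[1],-r[0])).round(1),"rad",np.hypot(*r).round(1))
E
python3 -c "
from h import *
st(); tcpolar()"
```

```text
t 10.5 sh [-70.1 -75.7] z 171.8 F_sh [0.6 0.1] 0.5 w -0.0
tool [[0.001, 0.846, -0.534], [0.002, -0.534, -0.846], [-1.0, -0.0, -0.002]]
theta 26.0 rad 78.1
```

Request:
jog_arm([
  [[0, 0, 0], [0, -2.2, -10.6], 1],
  [[8, 0, 0], [0, 0, 0], 1],
  [[0, 0, 0], [0, -2.2, -10.6], 1],
  [[8, 0, 0], [0, 0, 0], 1],
  [[0, 0, 0], [0, -2.2, -10.6], 1],
  [[8, 0, 0], [0, 0, 0], 1],
  [[0, 0, 0], [0, -2.2, -10.6], 1],
  [[8, 0, 0], [0, 0, 0], 1],
])

```text
clock: 11.5
eef_pos: [585.7, 29.5, 171.3]
tool_rot: [-2.628, 1.569, 0.964]
force: [0.1, 0.2, 1.0]
width: -0.0
```

```bash
python3 -c "
from h import *
st(); tcpolar()"
```

```text
t 11.5 sh [-42.3 -43.2] z 171.3 F_sh [0.1 0.2] 1.0 w -0.0
tool [[0.001, 0.435, -0.9], [0.001, -0.9, -0.435], [-1.0, -0.001, -0.002]]
theta 57.7 rad 79.1
```

Request:
jog_arm([
  [[0, 0, 0], [0, -2.2, -10.6], 1],
  [[8, 0, 0], [0, 0, 0], 1],
  [[0, 0, 0], [0, -2.2, -10.6], 1],
  [[8, 0, 0], [0, 0, 0], 1],
  [[0, 0, 0], [0, 0, -3], 1],
  [[0, 0, 0], [0, 0, 0], 1],
])

```text
clock: 12.25
eef_pos: [606.1, 40.3, 171.3]
tool_rot: [-2.879, 1.57, 0.434]
force: [1.1, -0.3, 0.8]
width: 0.1
```

```bash
python3 -c "
from h import *
st(); tcpolar()
for n in ('side','scene'):
  d=get_image(n); P=cloud(d); Q=P.reshape(-1,3); S=sh(Q)
  k=(np.hypot(*(S-[0,-110]).T)<90)&(np.hypot(*(S-[0,-35]).T)<16)&(Q[:,2]>130)&(Q[:,2]<162); print(k.sum(), Q[k,2].max() if k.any() else '')
  k&=Q[:,2]>155
  if k.any(): print(cv2.minEnclosingCircle(S[k].astype(np.float32)))
save('side','s2.png',(160,100,480,340))"
```

```text
t 12.25 sh [-20.7 -34.8] z 171.3 F_sh [ 1.  -0.4] 0.8 w 0.1
tool [[0.001, 0.171, -0.985], [0.0, -0.985, -0.171], [-1.0, -0.0, -0.001]]
theta 74.6 rad 78.0
173 161.7897909383969
((-4.782846450805664, -31.90342903137207), 9.858004570007324)
163 161.9068355373555
((-4.343441963195801, -38.13636779785156), 10.640637397766113)
```

View pics/s2.png

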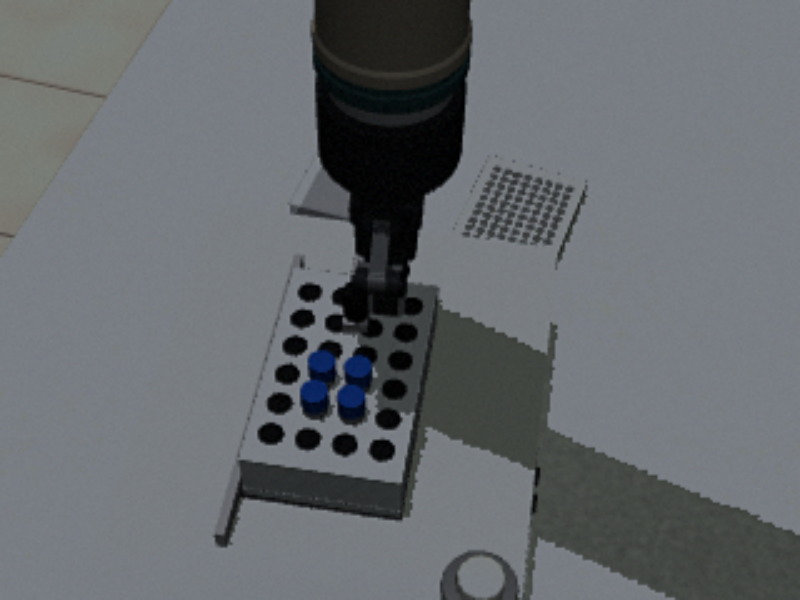

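The side view shows the clamp arm lying across the block's -y end by the knob (355,300), with the block square against the fence. Now to the button.

Request:
jog_arm([
  [[0, 0, 0], [0, 0, 15], 1],
  [[0, 0, 0], [-40, 0, 0], 1],
  [[0, 0, 0], [0, -38.4, 14.1], 1],
  [[0, 0, 0], [0, -38.4, 14.1], 1],
  [[0, 0, 0], [0, -38.4, 14.1], 1],
  [[0, 0, 0], [0, -38.4, 14.1], 1],
  [[0, 0, 0], [0, 0, 0], 1],
  [[0, 0, 0], [0, 0, 0], 1],
])

```text
clock: 13.4
eef_pos: [510.0, 178.6, 211.6]
tool_rot: [2.594, 1.57, -0.381]
force: [-0.5, -0.6, 0.5]
width: -0.2
```

```bash
python3 -c "
from h import *
st(); top('side')
for n in ('side','scene'):
  d=get_image(n); P=cloud(d); Q=P.reshape(-1,3); S=sh(Q)
  k=(np.hypot(*(S-[0,-35]).T)<25)&(Q[:,2]>156)&(Q[:,2]<162); print(k.sum(), cv2.minEnclosingCircle(S[k].astype(np.float32)))
"
```

```text
t 13.4 sh [-99.9 113.8] z 211.6 F_sh [-0.5 -0.5] 0.5 w -0.2
tool [[0.001, 0.166, -0.986], [-0.0, -0.986, -0.166], [-1.0, 0.001, -0.001]]
side top z 124.82 2082 y [-65.1  74.6]
  plane [-6.000000e-04 -4.300000e-03  1.250221e+02]
72 ((-2.4697344303131104, -33.72535705566406), 8.516870498657227)
41 ((-1.9033787250518799, -36.336090087890625), 8.457296371459961)
```

Request:
jog_arm([
  [[0, 0, 0], [36, 0, 0], 1],
  [[0, 0, 0], [36, 0, 0], 1],
  [[0, 0, 0], [4, 0, 0], 1],
  [[0, 0, 0], [4, 0, 0], 1],
  [[0, 0, 0], [3, 0, 0], 1],
  [[0, 0, 0], [0, 0, 0], 1],
])

```text
clock: 14.3
eef_pos: [510.5, 178.8, 129.3]
tool_rot: [3.018, 1.568, 0.042]
force: [-0.1, -1.5, 3.5]
width: -0.1
```

```bash
python3 -c "
from h import *
st()"
```

```text
t 14.3 sh [-99.4 114. ] z 129.3 F_sh [-0.3 -1.5] 3.5 w -0.1
tool [[0.002, 0.165, -0.986], [0.0, -0.986, -0.165], [-1.0, 0.0, -0.002]]
```

Partly pressed (about 3.5 N), so I go further until the force rises past the bottom, then release.

Request:
jog_arm([
  [[0, 0, 0], [2, 0, 0], 1],
  [[0, 0, 0], [2, 0, 0], 1],
  [[0, 0, 0], [1.5, 0, 0], 1],
  [[0, 0, 0], [0, 0, 0], 1],
])

```text
clock: 14.8
eef_pos: [510.6, 178.9, 125.7]
tool_rot: [-2.711, 1.568, 0.597]
force: [-4.2, -3.1, 27.4]
width: 0.1
```

```bash
python3 -c "
from h import *
st()"
```

```text
t 14.8 sh [-99.3 114.1] z 125.7 F_sh [-4.6 -2.6] 27.4 w 0.1
tool [[0.003, 0.165, -0.986], [0.002, -0.986, -0.165], [-1.0, -0.001, -0.003]]
```

At 27 N it is on the bottom stop. Now I release it, rise and check.

Request:
jog_arm([
  [[0, 0, 0], [-10, 0, 0], 1],
  [[0, 0, 0], [-40, 0, 0], 1],
  [[0, 0, 0], [-50, 0, 0], 1],
  [[0, 0, 0], [0, 0, 0], 1],
  [[0, 0, 0], [0, 0, 0], 1],
])

```text
clock: 15.42
eef_pos: [508.6, 180.0, 222.2]
tool_rot: [-0.504, 1.569, 2.805]
force: [-0.4, -0.4, 0.4]
width: 0.4
```

```bash
python3 -c "
from h import *
st(); top('side')
d=get_image('wrist'); Q=cloud(d).reshape(-1,3); S=sh(Q)
d2=save('side','s3.png')
for n,e in (('wrist',d),('side',d2)):
  Q=cloud(e).reshape(-1,3); S=sh(Q); m=(np.hypot(*(S-[-100,115]).T)<9); print(n,'button z',np.median(Q[m,2]))
  k=(np.hypot(*(S-[0,-35]).T)<25)&(Q[:,2]>156)&(Q[:,2]<162)
  if k.any(): print('knob',cv2.minEnclosingCircle(S[k].astype(np.float32)))
"
```

```text
t 15.43 sh [-101.2  115.4] z 222.2 F_sh [-0.4 -0.3] 0.4 w 0.4
tool [[-0.002, 0.167, -0.986], [0.001, -0.986, -0.167], [-1.0, -0.001, 0.001]]
side top z 124.85 2077 y [-65.1  74.5]
  plane [ 1.000000e-04 -3.500000e-03  1.250092e+02]
wrist button z 234.51822734655468
side button z 107.03110661267806
knob ((-2.392061471939087, -33.39741897583008), 8.317143440246582)
```

View pics/s3.png

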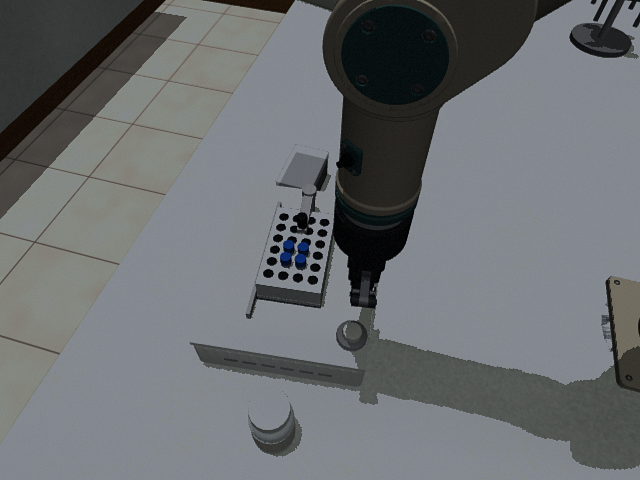

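The side view shows the block seated, the clamp across it (302,215), the button up (351,335) and the gripper clear at (362,290). The jar (271,418) and tip box are where they were. The microplate is hidden behind the arm, which never went near it.

```bash
python3 -c "
from cell import *
print(finish_job())"
```

```text
the job is handed in; nothing more can be done
None
```

The job is done and handed in at about 15.5 s. I nudged the block square against the fence, then along it to the end stop until it dropped over the pins. After that I swung the clamp closed, pressed the start button to its stop and let it go.

**Last checks:**
- **Block:** its top is at z 124.85 mm, 125 being seated, and it is level to about 0.004 rad. I did not re-measure its sideways position or turn after the drop, because the wells were hidden from the wrist camera. That it dropped over the pins puts it within their play.
- **Clamp:** the knob is at about (-2.4, -33.4) mm from home, which puts the arm at about 1.54 rad.
- **Button:** the press reached 27 N on the stop. The button top is back at 107.0 mm, against 107.5 mm at the start, within the camera's accuracy.
- **Gripper:** it is clear of everything, with the force reading near zero.
- **Jar, microplate and tip box:** the jar and tip box look unmoved. The microplate was hidden behind the arm in the last picture, but the arm never went near it.

One failed check: the wrist-camera button reading of 234.5 mm was wrong because the gripper was in the way. The button height comes from the side camera.

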